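Hold the pole clamp up to the inspection camera

ROBOT

A 6-joint arm with a two-finger parallel gripper is mounted at the origin on the work surface. World frame = base frame: x ahead of the robot, y to its left, z up, the work surface at z = 0. Lengths are in mm, angles in rad, forces in N, time in s.
With the tool pointing down it reaches from about 300 to 775 mm from the base axis. Payload 14.6 kg.
Tool frame: the origin (TCP) lies at the very end of the fingers, on their centre line; the grasp point (between the pads) lies 19 mm behind it; z points along the fingers, y is the line along which they close (so a half turn about z gives the same grasp; the last joint's range is limited). The gripper opens to 94 mm and grips with 3 to 60 N. Pads are 16 mm wide; open, the fingers measure 119 mm over their backs; the gripper's body (75 mm by 177 mm) begins 78 mm behind the grasp point.
Start: joints at [1.145, 0.3, 1.521, -0, 1.321, -0.067], TCP at [193.13, 514.966, 185.246] pointing down, gripper open.
Joint ranges: [-3.03, 3.03], [-0.79, 2.21], [0.23, 2.52], [-1.04, 4.18], [0, 3.07], [-2.55, 2.55]. Speed limits (rad/s): [2.22, 2.22, 2.57, 3.14, 3.14, 3.14].

INTERFACE

Orientations are given as [roll, pitch, yaw] about the fixed x, y, z axes, in that order (R = Rz(yaw) Ry(pitch) Rx(roll)).
In Python, from cell import manip gives the robot as it stands.
- The arm moves only by the tool servo_tool, never from a script. Its argument "rows" is a list of rows, each a list of 7 numbers: the turn, a rotation vector about the world's x, y, z in degrees, then the shift along the world's x, y, z in mm, then the closure, from 0 (fully open) to 1 (shut). In form: [[rx, ry, rz, dx, dy, dz, fingers], ...]. A call has 1 to 20 rows; each row shifts and turns the commanded pose from where the row before left it; what a row does not reach is not made up. A row lasts 1/8 s, in which the tool goes at most 62.5 mm and 10.7 degrees, less where a joint would pass 70% of its speed; a pose out of reach is approached as far as the arm can. A call with a gripper value outside its range is refused whole. The fingers move at their own pace and stop on an object; "grip_force" is the grip in N (left out, the last holds). Time passes only in rows, so rows that do not move let the fingers close. It gives the time, the measured TCP pose, the force, the opening and the grip force at its end, in the units of the state.
- manip.read_state(): the state, without advancing time (a new reading comes with each control period).
- manip.camera(name): name is "side" or "top"; returns the picture (420x560x3 uint8, red, green, blue); there is no depth.
- manip.camera_info(name): a dict with "fx", "fy", "cx", "cy" (pixels), "position" and "rotation" of the camera in the world. Camera axes: x right, y down, z forward; pixel columns grow to the right and rows downward; lengths in mm; the calibration is good to about 2 mm. A picture is of the moment at which its call begins. camera_info takes no time and is no camera call.
- manip.sign_off(): hands the job in; it is judged then, once.
The state is a dict: "clock": time; "joints": joint angles; "qd": joint speeds; "effort": joint torques, N m; "eef_pos": TCP position; "eef_rot": TCP orientation; "wrist_force": force on the tool from outside, world axes, zero at the start; "moment": the same for the moment, N m; "finger_gap": finger opening in mm; "finger_force": force on a finger pad.
Only numpy, scipy, OpenCV 4.12 (cv2) and the standard library are available. Lean on these libraries where they do the work, as an engineer would, in place of code of your own. Each camera call takes 0.05 s, during which the arm holds its last target. There are 200 camera calls.

TASK

Start the inspection camera with the three buttons on its control box, one at a time: green (wake), then yellow (ring lamp), then red (record). After that pick the bronze pole clamp out of the tray and hold it up in front of the camera, foot down and level, with the open end of its bore squarely facing the lens, centred on the lens and 12 cm from the glass, so that the camera looks straight into the bore. Finish still holding it there, still and touching nothing else; let the two beacon shells and the connector lie where they are in the tray, and do not bump the camera.

Things in the scene. Friction and masses are not known exactly. Their poses are not given: they have to be found in the camera images.
- rack: Fixed rack: level tray, hinged on a frosted aluminium rail and latched; leave it so. Origin on the table under the tray's centre. Tray floor 35 mm above the table, 240 (x) by 300 mm (y) inside, 5 mm walls 25 mm high above the floor. Rail along y at the +x edge, 140 to 180 mm from the origin, top 70 mm above the table. Sprung latch at the middle of the -x edge, top 81 mm above the table.
- clamp: Bronze pole clamp, about 0.6 kg, loose on the tray floor on its foot (70 by 64 by 6 mm). Origin at the centre of its underside, z up, x along the bore to its open end, which starts within 41 degrees of world +x. Barrel along x, 40 mm diameter, 80 mm long, axis 30 mm up; bore 28 mm, shut at -x. Pinch lugs with bolts on top, up to 59 mm, 28 mm wide.
- clamp_mouth (a point): Centre of the clamp's open bore end, on the bore axis, 40 mm from the origin along the clamp's x and 30 mm above its underside; same axes as the clamp.
- clamp_grip (a point): Middle of the clamp on the bore axis, 30 mm above its underside, 40 mm behind the open end; its axes are the clamp's. Here two flat flanks, made to be gripped from above, stand 44 mm apart across y; each is 44 mm long (x) and reaches from 18 to 42 mm above the underside. The foot below sticks out 10 mm beyond each flank.
- shell_a: Orange beacon shell, a closed housing 60 mm (x) by 84 mm (y) by 46 mm high with a white aerial dome, 0.21 kg, loose in the tray. Origin at the centre of its underside. Leave it.
- shell_b: Second orange beacon shell, the same as the first. Leave it.
- connector: Grey plastic solar connector, 62 mm long (x) by 36 mm (y) by 30 mm high, 50 g, loose in the tray. Origin on its underside. Leave it.
- cam_stand: Fixed stand of the camera: base plate 110 mm square, 22 mm column, 293 mm high. Origin on the table at the column's axis. The camera head on the column looks level along the stand's -x, roughly towards the robot; lens height is 170 to 240 mm, different at each start, then constant. White body 62 mm wide, ring lamp 66 mm across round the lens.
- lens (a point): Centre of the camera's lens glass, 80 mm in front of the column axis. Axes as the stand: x points backwards out of the lens into the camera, so the camera looks along -x; z up.
- view_spot (a point): Point in the air on the lens axis, 120 mm in front of the glass, where the centre of the clamp's open bore end belongs. Same axes as the lens.
- control_box: Fixed grey control box, 90 (x) by 180 (y) by 44 mm high, with three round spring buttons in a row along y, 55 mm apart: green at +y, yellow in the middle, red at -y. A short black aerial stands at its +x edge near the +y end, up to 72 mm above the table. Origin on the table under its centre.
- btn_green_top (a point): Centre of the green button's top face (26 mm across, 66 mm above the table when up); moves down with it.
- btn_yellow_top (a point): Centre of the yellow button's top face, as the green one.
- btn_red_top (a point): Centre of the red button's top face, as the green one.
- btn_green (a joint): Travel of the green button in m: 0 up, 0.006 fully down (about 5 N); springs back. A press counts from 0.0045.
- btn_yellow (a joint): Travel of the yellow button, as the green one.
- btn_red (a joint): Travel of the red button, as the green one.
Things that resemble listed ones, but are neither listed nor needed, are in the scene too. Leave any blue or purple look-alike of the clamp alone. Several things have the shape of the control_box; the one meant has the colours described above.

How it is judged (in metres and radians):
On the way, in this order (a step that is already met when the one before it is completed fails the run):
1. the green button is pressed, the other two up (value of joint btn_green above 0.0045 m and value of joint each of btn_yellow, btn_red below 0.002 m), for 0.05 s.
2. then the yellow button is pressed, the other two up (value of joint btn_yellow above 0.0045 m and value of joint each of btn_green, btn_red below 0.002 m), for 0.05 s.
3. then the red button is pressed, the other two up (value of joint btn_red above 0.0045 m and value of joint each of btn_green, btn_yellow below 0.002 m), for 0.05 s.
4. then the clamp is lifted out of the tray by the gripper (z of clamp in the frame of rack above 0.08 m and contact force between the fingers and clamp above 2 N and contact force between clamp and rack below 0.1 N), for 0.2 s.
At the end, for the whole second after the job is handed in: Clamp held still in the gripper, touching nothing else: open bore end within 15 mm of the point 120 mm before the lens glass on its axis and facing the lens, bore within 8 degrees of the lens axis, upright within 8 degrees; shells and connector within 20 mm of their starts (distance between clamp_mouth and view_spot below 0.015 m and angle between clamp's own z axis and vertical below 0.14 rad and angle between the x axis of clamp and the x axis of lens, either way round below 0.14 rad and x of clamp in the frame of lens below -0.14 m and contact force between the fingers and clamp above 2 N and contact force between clamp and rack below 0.1 N and contact force between clamp and cam_stand below 0.1 N and contact force between clamp and control_box below 0.1 N and contact force between clamp and connector below 0.1 N and contact force between clamp and shell_b below 0.1 N and contact force between clamp and shell_a below 0.1 N and linear speed of clamp below 0.02 m/s and angular speed of clamp below 0.15 rad/s and distance of each of shell_a, shell_b, connector from where it was at the start of the episode below 0.02 m); the arm keeps its last pose, push and grip.
It fails at once if a beacon shell or the connector was moved more than 20 mm (distance of any of shell_a, shell_b, connector from where it was at the start of the episode above 0.02 m).
It fails at once if the camera or its stand was bumped (contact force between any of the arm, the fingers, clamp and cam_stand above 3 N).
It also fails if it takes over 58 s, if anything falls off the work surface, if the arm or the gripper's body presses on something with over 40 N, if the wrist force passes 120 N, or if a joint passes its speed limit or range.

## Working session

There is one attempt and no reset: what is moved stays moved. The work goes in short steps, Python scripts to look and compute and a tool call to move; the robot and the scene stay as the last step left them, time stands still between calls to the robot, and variables do not carry over. Pictures are saved under pics/ and viewed, at most 10 in all, crops included, and the job is handed in when it is done.

Besides the shell and the picture viewer there is one more tool, called as a command line: name --pt "numbers of a row" for each row, then --argument value for the rest. servo_tool: Moves the arm, as the interface text tells. Its arguments: {"type":"object","properties":{"rows":{"type":"array","items":{"type":"array","items":{"type":"number"}}},"grip_force":{"type":"number"}},"required":["rows"]}

```bash
mkdir -p pics; python3 - <<'E'
from cell import manip
import cv2
for n in("top","side"):
    im=manip.camera(n); cv2.imwrite(f"pics/{n}0.png",im[:,:,::-1]); 
    i=manip.camera_info(n); print(n,i)
print(manip.read_state())
E
```

```text
top {'fx': 523.3245117946641, 'fy': 523.3245117946641, 'cx': 277.9067946318676, 'cy': 204.72736444143243, 'position': array([ 285.42833722,  -16.54130915, 1336.74400876]), 'rotation': array([-2.96345711, -0.0029884 , -1.58916446])}
side {'fx': 421.29918522705805, 'fy': 421.29918522705805, 'cx': 286.01368356705575, 'cy': 209.85256566962272, 'position': array([ -15.35076912, -554.61798062,  851.87216662]), 'rotation': array([-2.36411648,  0.00960551, -0.76803069])}
{'clock': 0.1, 'joints': array([ 1.14538976e+00,  3.00408808e-01,  1.52149586e+00, -9.35497155e-06,
        1.32067819e+00, -6.65954834e-02]), 'qd': array([ 0.00016913, -0.00037549, -0.00022369, -0.00051363,  0.00047026,
        0.00016943]), 'effort': array([-3.48284966e-04, -5.32633996e+01, -3.53287590e+01,  7.09152175e-02,
        2.34298676e-02, -8.88097770e-05]), 'eef_pos': array([193.04210148, 514.7525469 , 184.75655405]), 'eef_rot': array([-3.14060405e+00, -5.68526263e-05,  2.78278386e+00]), 'wrist_force': array([-0.5537028 , -1.29756585, -0.03900672]), 'moment': array([-0.04511043, -0.01763216, -0.01196853]), 'finger_force': 0.0, 'finger_gap': 93.93705583850456}
```

View pics/top0.png

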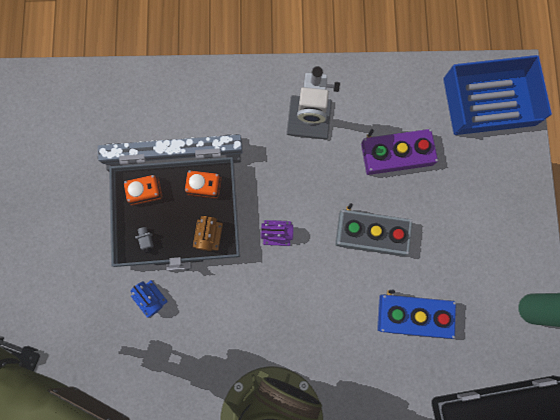

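View pics/side0.png

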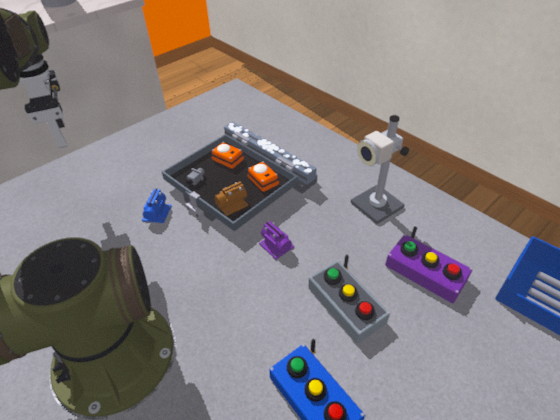

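The top picture shows three box look-alikes: purple (400,150), grey (374,231) and blue (417,316). Grey fits, because the box is described as grey, with a green button at (354,228), yellow at (376,231) and red at (399,234). There are also three clamps: bronze (208,233) in the tray, purple (277,232) and blue (148,298). Bronze is the one meant. The camera stand is at about (314,100). I'll confirm these in one enlarged sheet of crops.

```bash
cat > h.py <<'E'
import numpy as np, cv2
from scipy.spatial.transform import Rotation as R
from cell import manip
C={n:manip.camera_info(n) for n in("top","side")}
def ray(n,u,v):
    c=C[n]; d=R.from_euler("xyz",c["rotation"]).apply([(u-c["cx"])/c["fx"],(v-c["cy"])/c["fy"],1.]); return np.array(c["position"]),d
def atz(n,u,v,z):
    p,d=ray(n,u,v); return p+d*(z-p[2])/d[2]
def proj(n,P):
    c=C[n]; q=R.from_euler("xyz",c["rotation"]).inv().apply(np.atleast_2d(P)-c["position"]); return np.c_[q[:,0]/q[:,2]*c["fx"]+c["cx"],q[:,1]/q[:,2]*c["fy"]+c["cy"]]
def tri(uvt,uvs):
    (p,a),(q,b)=ray("top",*uvt),ray("side",*uvs)
    s=np.linalg.lstsq(np.c_[a,-b],q-p,rcond=None)[0]; A,B=p+a*s[0],q+b*s[1]
    return (A+B)/2,np.linalg.norm(A-B)
E
python3 - <<'E'
from h import *
t=cv2.imread("pics/top0.png"); s=cv2.imread("pics/side0.png")
def crop(im,x,y,w=66,h=50): return cv2.resize(im[y:y+h,x:x+w],(396,300),interpolation=cv2.INTER_CUBIC)
cv2.imwrite("pics/c1.png",np.vstack([np.hstack([crop(t,175,208),crop(t,280,60,92,70)]),np.hstack([crop(s,200,170),crop(s,345,110,132,100)])]))
def blobs(n,im,box,lo,hi):
    x,y,w,h=box; hsv=cv2.cvtColor(im[y:y+h,x:x+w],cv2.COLOR_BGR2HSV); m=cv2.inRange(hsv,lo,hi)
    k,_,st,ce=cv2.connectedComponentsWithStats(m); i=1+np.argmax(st[1:,4]); return ce[i]+[x,y],st[i,4]
for n,im,b in(("top",t,(330,200,90,60)),("side",s,(305,255,85,85))):
    for nm,lo,hi in(("g",(50,120,40),(80,255,255)),("y",(22,150,80),(35,255,255)),("r",(170,120,60),(180,255,255))):
        c,a=blobs(n,im,b,lo,hi); print(n,nm,c,a,atz(n,*c,66))
E
```

```text
top g [353.56976744 227.13953488] 86 [ 455.03559302 -208.82039158   66.        ]
top y [375.78494624 230.46236559] 93 [ 445.86553539 -262.83524761   66.        ]
top r [401.5 229.5] 2 [ 447.10408215 -325.93758589   66.        ]
side g [332.64150943 273.18867925] 106 [ 451.7118028 -213.0195362   66.       ]
side y [348.296 290.04 ] 125 [ 442.29218868 -267.24225713   66.        ]
side r [370.25 304.5 ] 4 [ 447.70635834 -323.6678365    66.        ]
```

View pics/c1.png

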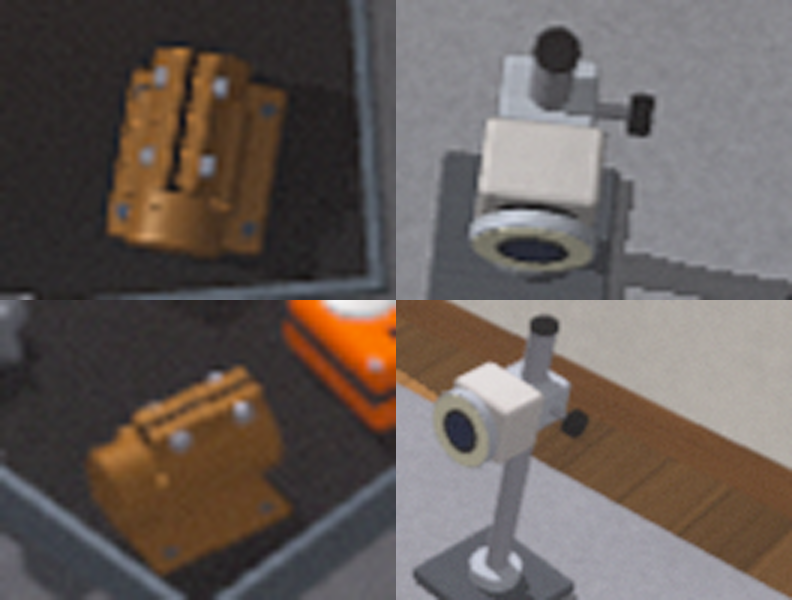

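The crops confirm it. The bronze clamp's foot corners in the top crop are (258,252), (285,92), (108,235) and (135,72), and its smooth closed barrel end faces the robot. The camera lens glass is at about (312,117) in the top picture and (367,154) in the side picture. Next I'll fit poses to these.

```bash
python3 - <<'E'
from h import *
t=cv2.imread("pics/top0.png"); s=cv2.imread("pics/side0.png")
np.set_printoptions(precision=1,suppress=True)
# clamp from foot corners (top of foot z=41)
c=[np.array(p)/6+[175,208]-0.4 for p in((258,252),(285,92),(108,235),(135,72))]
P=np.array([atz("top",*p,41) for p in c]); print(P, P.mean(0)); e=P[1]-P[0]; print("yaw",np.degrees(np.arctan2(e[1],e[0])),np.linalg.norm(e),np.linalg.norm(P[2]-P[0]))
a,b=[atz("top",*(np.array(p)/6+[175,208]-.4),94) for p in((175,190),(192,55))];print("slit",a,b,np.degrees(np.arctan2(*(b-a)[[1,0]])))
# side check: near foot edge corners (165,570),(290,512) in crop -> 
Q=[atz("side",200+x/6-.4,170+(y-300)/6-.4,41) for x,y in((165,565),(290,508))]; print("side foot",Q)
# lens & column
def lens(im,x,y,w,h):
    h_=im[y:y+h,x:x+w]; g=h_.max(2); k,_,st,ce=cv2.connectedComponentsWithStats((g<75).astype('u1'))
    return [(ce[i]+[x,y],st[i]) for i in range(1,k) if st[i,4]>12]
print(lens(t,295,105,40,22)); print(lens(s,355,138,25,32))
ct=(280+162/4.304-.4,60+48/4.304-.4); cs=(345+149/3-.4,110+25/3-.4)
print("col",tri(ct,cs),atz("top",*ct,293),atz("side",*cs,293))
for n,im in(("top",t),("side",s)):
    b=(330,200,90,60) if n=="top" else (305,255,85,85); x,y,w,h=b
    hsv=cv2.cvtColor(im[y:y+h,x:x+w],cv2.COLOR_BGR2HSV); m=cv2.inRange(hsv,(0,150,80),(8,255,255)); k,_,st,ce=cv2.connectedComponentsWithStats(m); i=1+np.argmax(st[1:,4]); print(n,"red",ce[i]+[x,y],st[i,4],atz(n,*(ce[i]+[x,y]),66))
E
```

```text
[[408.4 126.7  41. ]
 [474.9 115.6  41. ]
 [416.5 188.7  41. ]
 [484.4 178.1  41. ]] [446.  152.3  41. ]
yaw -9.480472125873884 67.42206585692061 62.48512715015986
slit [428.6 153.9  94. ] [482.7 147.4  94. ] -6.777583043757026
side foot [array([410.7, 125.1,  41. ]), array([474.1, 113.5,  41. ])]
[(array([311.9, 108.1]), array([ 8,  2, 19,  4, 28], dtype=int32)), (array([311.3, 117.8]), array([ 8, 10, 17,  7, 79], dtype=int32)), (array([327.3, 120.4]), array([28, 11,  7, 11, 35], dtype=int32)), (array([314.9, 124.1]), array([15, 18, 10,  3, 18], dtype=int32))]
[(array([365.9, 153.4]), array([  6,   9,  11,  14, 107], dtype=int32))]
col (array([ 762.8, -112.2,  288.7]), np.float64(0.4933141952092746)) [ 761. -112.  293.] [ 756.5 -115.5  293. ]
top red [398.  233.7] 85 [ 437.  -316.9   66. ]
side red [365.  307.7] 117 [ 433.5 -320.7   66. ]
```

servo_tool --pt "0 0 0 20 -56 0 1" --pt "0 0 0 20 -56 0 1" --pt "0 0 0 20 -56 0 1" --pt "0 0 0 20 -56 0 1" --pt "0 0 0 20 -56 0 1" --pt "0 0 0 20 -56 0 1" --pt "0 0 0 20 -56 0 1" --pt "0 0 0 20 -56 0 1" --pt "0 0 0 20 -56 0 1" --pt "0 0 0 20 -56 0 1" --pt "0 0 0 20 -56 0 1" --pt "0 0 0 20 -56 0 1" --pt "0 0 0 20 -54 0 1" --pt "0 0 0 0 0 -50 1" --pt "0 0 0 0 0 -40 1" --pt "0 0 0 0 0 0 1" --grip_force 30

```text
clock: 2.1
eef_pos: [451.7, -210.4, 93.0]
eef_rot: [3.141, -0.005, 2.783]
wrist_force: [-0.1, -0.1, 0.8]
finger_gap: 0.5
finger_force: 0.0
```

```bash
python3 - <<'E'
from h import *
np.set_printoptions(precision=1,suppress=True)
L,e=tri((311.3,117.8),(365.9,153.4)); print(L,e); c=np.array([760,-113.5]); d=c-L[:2]; print(np.linalg.norm(d),np.degrees(np.arctan2(d[1],d[0])))
t=cv2.imread("pics/top0.png")
cv2.imwrite("pics/t1.png",cv2.resize(t[85:145,275:355],(800,600),interpolation=cv2.INTER_CUBIC))
n=manip.camera("top"); cv2.imwrite("pics/n1.png",n[190:265,320:420,::-1].repeat(6,0).repeat(6,1)); print(manip.read_state()["eef_pos"])
E
```

```text
[ 682.  -101.6  221.1] 0.3194187081527624
78.9271806887743 -8.63796006186863
[ 452.9 -210.9   95.3]
```

View pics/t1.png

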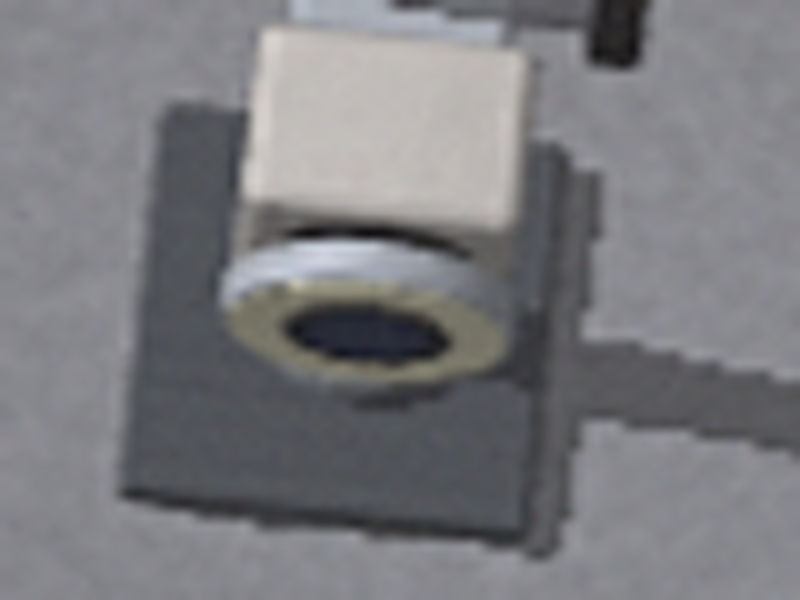

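The enlarged crop shows the lens glass at crop (366,332) and the base plate's near edge running (122,490)→(530,535), about 6.3° in the image. That agrees with a stand yaw of about -8°. The TCP is over the green button, so I'll press it.

servo_tool --pt "0 0 0 0 0 -20 1" --pt "0 0 0 0 0 -10 1" --pt "0 0 0 0 0 -5.5 1" --pt "0 0 0 0 0 0 1" --pt "0 0 0 0 0 0 1"

```text
clock: 2.78
eef_pos: [453.4, -211.2, 60.4]
eef_rot: [-3.141, 0.001, 2.783]
wrist_force: [-0.4, -0.6, -0.5]
finger_gap: -0.2
finger_force: 0.0
```

```bash
python3 - <<'E'
from h import *
np.set_printoptions(precision=1,suppress=True)
s=manip.read_state(); print(s["eef_pos"],s["wrist_force"])
f=lambda x,y,z:atz("top",275+x/10-.45,85+y/10-.45,z)
def yaw(a,b): d=b-a; return np.degrees(np.arctan2(d[1],d[0])),np.linalg.norm(d)
for z in(0,10): print(yaw(f(122,490,z),f(165,105,z)), yaw(f(530,535,z),f(122,490,z)))
for z in(240,250,260): print("body",yaw(f(520,225,z),f(245,195,z)))
E
```

```text
[ 453.4 -211.2   60.4] [-0.4 -0.6 -0.5]
(np.float64(-7.342055653540417), np.float64(108.83512903928622)) (np.float64(82.44702752877927), np.float64(109.08117563218964))
(np.float64(-7.342055653540405), np.float64(108.02094825129569)) (np.float64(82.44702752877933), np.float64(108.26515420312414))
body (np.float64(82.45816766170384), np.float64(60.962087772436085))
body (np.float64(82.45816766170371), np.float64(60.40624167448075))
body (np.float64(82.45816766170381), np.float64(59.85039557652537))
```

The wrist shows no 5 N reaction at z=60.4, so I'll check before going on.

```bash
python3 - <<'E'
from h import *
for i in range(3): print(manip.read_state()["wrist_force"])
t=manip.camera("top"); s=manip.camera("side"); print(manip.read_state()["wrist_force"],manip.read_state()["eef_pos"])
k=lambda im,x,y:cv2.resize(im[y:y+100,x:x+66,::-1],(396,600),interpolation=cv2.INTER_CUBIC)
cv2.imwrite("pics/p1.png",np.hstack([k(t,325,180),k(s,310,230)]))
print(proj("top",manip.read_state()["eef_pos"]),proj("side",manip.read_state()["eef_pos"]))
E
```

```text
[-0.38187988 -0.64510474 -0.4733658 ]
[-0.38187988 -0.64510474 -0.4733658 ]
[-0.38187988 -0.64510474 -0.4733658 ]
[ 0.59424167  0.10208729 -0.21503383] [ 453.34813059 -211.15292324   60.20617296]
[[354.20498297 228.12098438]] [[332.32999202 273.80652537]]
```

View pics/p1.png

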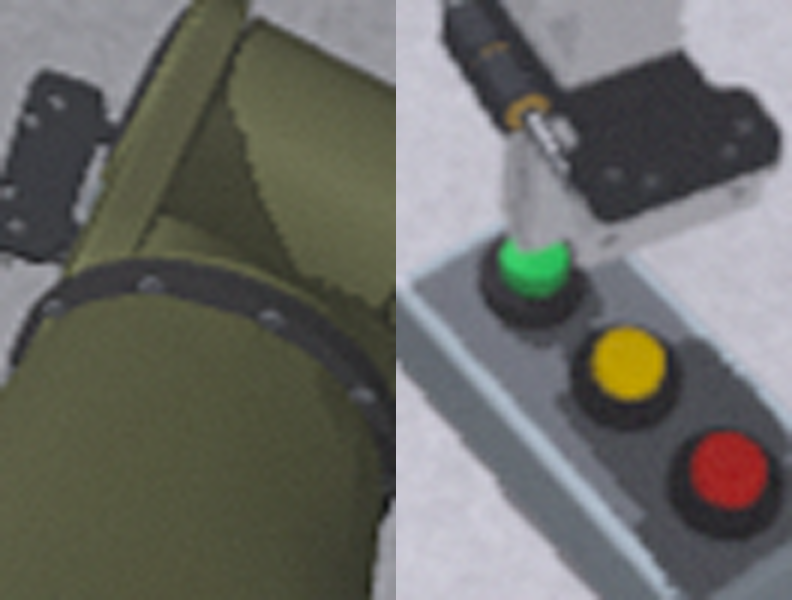

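```bash
python3 - <<'E'
from h import *
a=cv2.imread("pics/side0.png")[:,:,::-1]; b=manip.camera("side"); cv2.imwrite("pics/side1.png",b[:,:,::-1])
for u,v in((332,274),(333,277),(348,290),(365,308)): print(a[v,u],b[v,u])
c=lambda im:cv2.resize(im[240:300,300:370],(400,343),interpolation=cv2.INTER_CUBIC)
cv2.imwrite("pics/p2.png",np.hstack([c(a),c(b)])[:,:,::-1])
E
```

```text
[ 35 160  79] [ 52 197  98]
[ 40 109  61] [ 41 127  65]
[239 210   0] [184 153   0]
[215  36  26] [161  37  38]
```

View pics/p2.png

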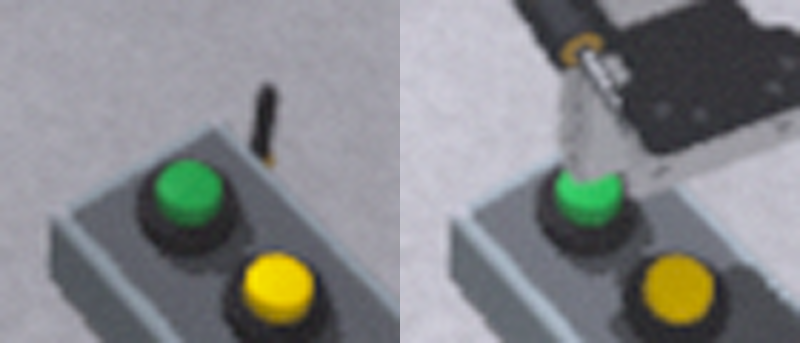

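servo_tool --pt "0 0 0 0 0 10 1" --pt "0 0 0 0 0 10 1" --pt "0 0 0 0 0 0 1"

```text
clock: 3.3
eef_pos: [453.7, -211.3, 80.9]
eef_rot: [-3.141, 0.002, 2.783]
wrist_force: [-0.0, 0.0, -0.6]
finger_gap: 0.5
finger_force: 0.0
```

```bash
python3 - <<'E'
from h import *
b=manip.camera("side"); cv2.imwrite("pics/side2.png",b[:,:,::-1]); s=manip.read_state(); print(s["eef_pos"],s["wrist_force"])
A=[cv2.imread(f"pics/side{i}.png") for i in range(3)]
for v in range(266,286,1): print(v,*[a[v,333] for a in A])
E
```

```text
[ 453.33993104 -211.15224237   80.27232497] [0.37084169 0.01059411 0.34921892]
266 [105  96  95] [161 155 154] [139 132 131]
267 [92 93 83] [158 154 153] [115 117 104]
268 [ 86 144  57] [166 158 161] [ 97 172  66]
269 [ 78 165  43] [170 161 161] [ 96 195  52]
270 [ 79 161  38] [162 154 157] [ 96 195  49]
271 [ 80 163  46] [144 172 127] [ 99 196  55]
272 [ 78 160  41] [111 189  77] [ 95 191  42]
273 [ 80 159  37] [ 97 193  43] [ 95 191  44]
274 [ 77 161  39] [ 98 194  46] [ 92 191  45]
275 [ 79 161  40] [ 94 193  47] [ 94 191  46]
276 [ 69 137  38] [ 82 162  48] [ 86 168  50]
277 [ 61 109  40] [ 65 127  41] [ 72 135  45]
278 [ 57 101  39] [ 64 120  41] [ 70 124  50]
279 [47 70 42] [54 80 43] [60 85 49]
280 [38 36 36] [46 45 45] [51 49 47]
281 [39 39 37] [54 48 49] [54 51 52]
282 [47 44 46] [50 46 49] [52 48 48]
283 [36 38 38] [44 44 46] [48 44 44]
284 [46 42 40] [53 49 49] [60 54 52]
285 [64 62 57] [76 69 69] [74 70 68]
```

Comparing rows 268–279 at column 333 shows the button never moved, so the tip was still above it. I'll go down in small guarded steps until the force rises.

servo_tool --pt "0 0 0 0 0 -10 1" --pt "0 0 0 0 0 -10 1" --pt "0 0 0 0 0 -1 1" --pt "0 0 0 0 0 -1 1" --pt "0 0 0 0 0 0 1"

```text
clock: 3.98
eef_pos: [453.2, -211.1, 57.8]
eef_rot: [-3.142, 0.0, 2.783]
wrist_force: [0.5, 0.9, -1.0]
finger_gap: 0.4
finger_force: 0.0
```

servo_tool --pt "0 0 0 0 0 -1 1" --pt "0 0 0 0 0 -1 1" --pt "0 0 0 0 0 0 1"

```text
clock: 4.35
eef_pos: [453.1, -211.0, 55.7]
eef_rot: [-3.142, -0.0, 2.783]
wrist_force: [0.0, 0.6, 0.2]
finger_gap: 0.8
finger_force: 0.0
```

```bash
python3 - <<'E'
from h import *
b=manip.camera("side"); cv2.imwrite("pics/side3.png",b[:,:,::-1]); s=manip.read_state(); print(s["eef_pos"],s["wrist_force"])
A=cv2.imread(f"pics/side3.png")
for v in range(266,286,1): print(v,A[v,328],A[v,333],A[v,336])
E
```

```text
[ 453.11066962 -211.02257776   55.72503656] [-0.22483973 -0.23837246 -0.92645335]
266 [151 144 145] [160 153 153] [164 159 156]
267 [161 153 151] [164 158 157] [163 156 157]
268 [149 144 143] [164 157 159] [162 155 155]
269 [134 127 127] [161 154 158] [160 155 154]
270 [128 129 122] [163 157 156] [163 154 156]
271 [115 173  89] [161 154 152] [148 171 130]
272 [111 203  69] [153 162 142] [109 184  73]
273 [101 192  57] [120 184  91] [ 87 174  48]
274 [ 86 164  53] [ 90 178  49] [ 72 136  41]
275 [ 71 129  47] [ 74 142  42] [ 67 122  40]
276 [ 66 107  51] [ 66 125  42] [ 68 123  42]
277 [61 81 52] [ 66 125  44] [ 60 111  44]
278 [63 61 58] [ 66 120  44] [57 84 46]
279 [62 55 56] [57 84 48] [52 55 47]
280 [63 59 59] [49 45 46] [48 48 45]
281 [48 47 47] [50 46 49] [45 43 44]
282 [47 45 46] [45 42 44] [49 45 44]
283 [58 57 55] [48 45 45] [48 42 43]
284 [74 70 68] [56 53 51] [63 59 61]
285 [115 106 104] [77 72 71] [78 74 73]
```

servo_tool --pt "0 0 0 0 0 -1 1" --pt "0 0 0 0 0 -1 1" --pt "0 0 0 0 0 0 1"

```text
clock: 4.78
eef_pos: [453.1, -211.0, 53.6]
eef_rot: [3.142, -0.0, 2.783]
wrist_force: [-0.3, 0.2, 0.2]
finger_gap: 0.3
finger_force: 0.0
```

servo_tool --pt "0 0 0 0 0 -1 1" --pt "0 0 0 0 0 -1 1" --pt "0 0 0 0 0 0 1"

```text
clock: 5.15
eef_pos: [453.1, -211.0, 51.7]
eef_rot: [3.142, -0.0, 2.783]
wrist_force: [0.1, 0.0, -0.9]
finger_gap: 0.6
finger_force: 0.0
```

```bash
python3 - <<'E'
from h import *
b=manip.camera("side"); cv2.imwrite("pics/side4.png",b[:,:,::-1]); s=manip.read_state(); print(s["eef_pos"],s["eef_rot"],s["wrist_force"],s["joints"])
c=lambda im:cv2.resize(im[240:300,300:370],(700,600),interpolation=cv2.INTER_CUBIC)
cv2.imwrite("pics/p3.png",c(b)[:,:,::-1])
E
```

```text
[ 453.11521542 -211.01406976   51.69601148] [ 3.14158848e+00 -7.54527522e-05  2.78283142e+00] [-0.31542201  0.25541453 -0.28940814] [-5.09114806e-01  3.48722263e-01  1.79607640e+00 -8.53966962e-06
  9.96869220e-01 -1.72114526e+00]
```

View pics/p3.png

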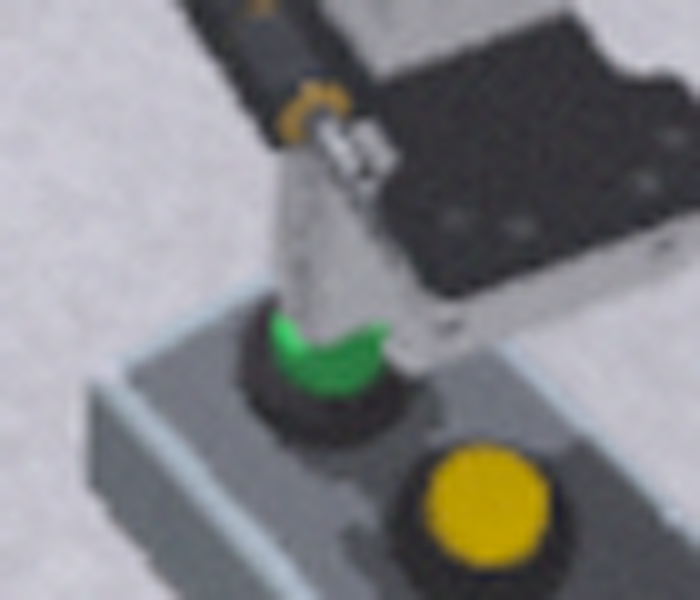

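The tip is just above the button at crop (340,340), and the button is still fully up. The real tip therefore sits higher than the reported TCP. I'll keep going down, watching the force.

servo_tool --pt "0 0 0 0 0 -1 1" --pt "0 0 0 0 0 -1 1" --pt "0 0 0 0 0 0 1"

```text
clock: 5.58
eef_pos: [453.1, -211.0, 49.6]
eef_rot: [-3.142, -0.0, 2.783]
wrist_force: [-0.7, 1.2, 0.1]
finger_gap: 0.6
finger_force: 0.0
```

servo_tool --pt "0 0 0 0 0 -1 1" --pt "0 0 0 0 0 -1 1" --pt "0 0 0 0 0 0 1"

```text
clock: 5.95
eef_pos: [453.1, -211.0, 47.7]
eef_rot: [3.142, -0.0, 2.783]
wrist_force: [-0.9, 0.3, -0.2]
finger_gap: 0.1
finger_force: 0.0
```

servo_tool --pt "0 0 0 0 0 -1 1" --pt "0 0 0 0 0 -1 1" --pt "0 0 0 0 0 0 1"

```text
clock: 6.32
eef_pos: [453.1, -211.1, 45.8]
eef_rot: [-3.142, 0.0, 2.783]
wrist_force: [-0.1, -0.2, 0.8]
finger_gap: 0.4
finger_force: 0.7
```

servo_tool --pt "0 0 0 0 0 -1 1" --pt "0 0 0 0 0 0 1"

```text
clock: 6.58
eef_pos: [453.2, -211.1, 44.8]
eef_rot: [-3.142, 0.0, 2.783]
wrist_force: [0.1, -0.6, 1.3]
finger_gap: 0.7
finger_force: 1.0
```

servo_tool --pt "0 0 0 0 0 -1 1" --pt "0 0 0 0 0 0 1"

```text
clock: 6.82
eef_pos: [453.2, -211.0, 43.7]
eef_rot: [-3.142, 0.0, 2.783]
wrist_force: [-0.5, -0.3, 3.5]
finger_gap: 0.9
finger_force: 1.3
```

servo_tool --pt "0 0 0 0 0 -1 1" --pt "0 0 0 0 0 0 1"

```text
clock: 7.08
eef_pos: [453.2, -211.1, 42.8]
eef_rot: [-3.142, 0.0, 2.783]
wrist_force: [-0.7, -0.7, 3.7]
finger_gap: 0.2
finger_force: 1.6
```

```bash
python3 - <<'E'
from h import *
b=manip.camera("side"); cv2.imwrite("pics/side5.png",b[:,:,::-1]); s=manip.read_state(); print(s["eef_pos"],s["wrist_force"],s["effort"])
A=cv2.imread(f"pics/side5.png")
for v in range(268,286,1): print(v,A[v,328],A[v,333],A[v,336])
E
```

```text
[ 453.1621807  -211.05763512   42.78285264] [-0.5489272   0.73568281  3.42245598] [-8.20849295e-03 -4.88551104e+01 -2.81965095e+01 -1.39322510e-02
 -1.40727935e-01  4.69685824e-05]
268 [155 147 147] [165 159 158] [159 154 153]
269 [156 152 150] [161 156 155] [166 158 157]
270 [158 151 152] [163 156 156] [161 154 154]
271 [158 154 153] [165 159 158] [161 155 153]
272 [142 143 134] [162 156 156] [164 157 156]
273 [128 141 117] [161 155 155] [163 155 153]
274 [118 151 104] [162 154 154] [148 149 139]
275 [ 95 141  74] [149 151 140] [102 134  87]
276 [ 72 114  54] [100 132  86] [ 69 125  43]
277 [61 80 52] [ 66 122  43] [ 68 117  44]
278 [60 58 54] [ 65 125  44] [55 84 43]
279 [64 58 59] [57 84 47] [51 53 46]
280 [59 53 56] [47 41 43] [47 44 45]
281 [47 44 47] [49 48 49] [46 39 41]
282 [45 44 42] [50 47 49] [47 44 45]
283 [54 50 51] [51 47 47] [48 46 48]
284 [76 71 70] [55 50 52] [64 60 58]
285 [114 107 103] [75 70 66] [79 73 73]
```

servo_tool --pt "0 0 0 0 0 -1 1" --pt "0 0 0 0 0 0 1"

```text
clock: 7.38
eef_pos: [453.1, -211.1, 41.7]
eef_rot: [-3.142, 0.0, 2.783]
wrist_force: [-0.9, 0.2, 4.3]
finger_gap: 0.4
finger_force: 1.9
```

servo_tool --pt "0 0 0 0 0 -1 1" --pt "0 0 0 0 0 0 1"

```text
clock: 7.62
eef_pos: [453.1, -211.0, 40.7]
eef_rot: [-3.142, -0.0, 2.783]
wrist_force: [-0.6, 0.5, 5.0]
finger_gap: 0.6
finger_force: 2.2
```

servo_tool --pt "0 0 0 0 0 -0.7 1" --pt "0 0 0 0 0 0 1"

```text
clock: 7.88
eef_pos: [453.2, -211.1, 40.1]
eef_rot: [-3.142, 0.0, 2.783]
wrist_force: [-0.8, 0.4, 4.8]
finger_gap: 0.3
finger_force: 2.4
```

```bash
python3 - <<'E'
from h import *
b=manip.camera("side"); s=manip.read_state(); print(s["eef_pos"],s["wrist_force"],s["finger_force"])
A=b[:,:,::-1]; cv2.imwrite("pics/side6.png",A)
for v in range(272,282,1): print(v,A[v,328],A[v,333],A[v,336])
E
```

```text
[ 453.14445069 -211.06082877   40.06725938] [-0.52127077  0.44240503  4.29856836] 2.3924375977367163
272 [149 143 144] [162 156 155] [164 157 157]
273 [139 152 127] [161 153 154] [163 158 154]
274 [138 154 126] [161 153 155] [164 156 154]
275 [110 139  94] [164 156 156] [134 147 123]
276 [ 77 125  55] [142 148 129] [ 87 132  70]
277 [66 92 51] [ 96 134  79] [ 68 117  46]
278 [66 62 59] [ 67 123  42] [60 88 48]
279 [60 58 60] [61 86 48] [50 51 45]
280 [63 58 59] [51 46 49] [48 43 46]
281 [55 48 52] [49 50 49] [49 45 47]
```

servo_tool --pt "0 0 0 0 0 -0.7 1" --pt "0 0 0 0 0 0 1"

```text
clock: 8.18
eef_pos: [453.2, -211.1, 39.9]
eef_rot: [-3.141, 0.0, 2.783]
wrist_force: [-3.5, 2.3, 12.0]
finger_gap: 0.6
finger_force: 6.2
```

The force jumps at the reported z≈40, so green is fully down (true top at 60). With the fingers shut, the true tip is the reported z plus 20 mm. Yellow and red come next with the same stroke.

servo_tool --pt "0 0 0 0 0 20 1" --pt "0 0 0 0 0 10 1" --pt "0 0 0 -9 -54 0 1" --pt "0 0 0 0 0 0 1" --pt "0 0 0 0 0 -18 1" --pt "0 0 0 0 0 -7 1" --pt "0 0 0 0 0 -4.2 1" --pt "0 0 0 0 0 0 1" --pt "0 0 0 0 0 0 1"

```text
clock: 9.3
eef_pos: [444.2, -264.7, 40.5]
eef_rot: [3.141, -0.0, 2.783]
wrist_force: [-2.5, 3.5, 5.0]
finger_gap: 0.3
finger_force: 2.3
```

servo_tool --pt "0 0 0 0 0 0 1" --pt "0 0 0 0 0 20 1" --pt "0 0 0 0 0 9 1" --pt "0 0 0 -9 -54 0 1" --pt "0 0 0 0 0 0 1" --pt "0 0 0 0 0 -18 1" --pt "0 0 0 0 0 -7 1" --pt "0 0 0 0 0 -4.2 1" --pt "0 0 0 0 0 0 1" --pt "0 0 0 0 0 0 1"

```text
clock: 10.55
eef_pos: [435.1, -318.3, 40.1]
eef_rot: [3.141, -0.001, 2.784]
wrist_force: [-3.6, 2.4, 6.8]
finger_gap: 0.4
finger_force: 3.2
```

Red is pressed at z=40.1 with a finger force of 3.2 N. Now over to the clamp at about (445,151), with a yaw of about -8.7°.

servo_tool --pt "0 0 0 0 0 25 1" --pt "0 0 0 0 0 50 0.25" --pt "0 0 0 0 0 50 0.25" --pt "0 0 2 0 58.5 0 0.25" --pt "0 0 2 0 58.5 0 0.25" --pt "0 0 2 0 58.5 0 0.25" --pt "0 0 2 2 58.5 0 0.25" --pt "0 0 2 2 58.5 0 0.25" --pt "0 0 2 2 58.5 0 0.25" --pt "0 0 0 2 58.5 0 0.25" --pt "0 0 0 2 59 0 0.25" --pt "0 0 0 0 0 -40 0.25" --pt "0 0 0 0 0 -30 0.25" --pt "0 0 0 0 0 0 0.25"

```text
clock: 12.3
eef_pos: [443.9, 149.6, 93.4]
eef_rot: [-3.14, -0.003, 2.993]
wrist_force: [-0.4, -1.2, 0.8]
finger_gap: 70.7
finger_force: 0.0
```

```bash
python3 - <<'E'
from h import *
b=manip.camera("side"); s=manip.read_state(); print(s["eef_pos"],s["eef_rot"],s["finger_gap"])
cv2.imwrite("pics/side7.png",b[:,:,::-1])
cv2.imwrite("pics/p4.png",cv2.resize(b[130:235,170:310,::-1],(800,600),interpolation=cv2.INTER_CUBIC))
p=s["eef_pos"]; y=np.radians(-8.7); t=np.array([-np.sin(y),np.cos(y),0])
for h in (0,20,29): print(h,(proj("side",[p+[0,0,h],p+[0,0,h]+t*35,p+[0,0,h]-t*35])-[170,130])*800/140)
E
```

```text
[444.82557855 149.70196954  94.9943964 ] [-3.14122628e+00 -1.00867034e-03  2.99272107e+00] 71.29945253243028
0 [[338.32545603 333.98170263]
 [301.36548651 293.45593502]
 [376.64126517 375.99411761]]
20 [[333.72343512 301.8643101 ]
 [296.37808773 261.40101981]
 [372.4567447  343.83144279]]
29 [[331.61359743 287.13980391]
 [294.09233032 246.71004293]
 [370.53765215 329.0810908 ]]
```

View pics/p4.png

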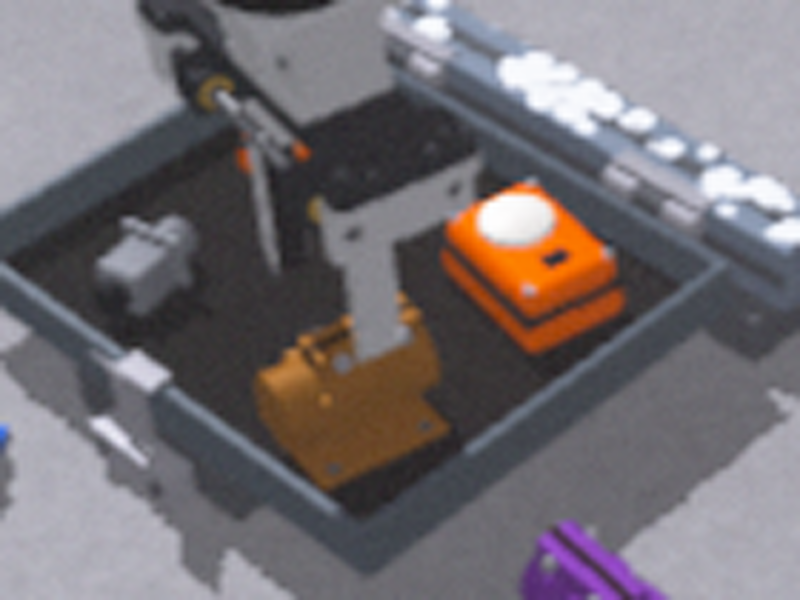

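The fingers straddle the clamp, with the right tip at crop (378,358) and the left at (272,272). I'll go down with force guarding, because the foot top (true z=41) serves as the probe.

servo_tool --pt "0 0 0 0 0 -20 0.25" --pt "0 0 0 0 0 -20 0.25" --pt "0 0 0 0 0 -10 0.25" --pt "0 0 0 0 0 -5 0.25" --pt "0 0 0 0 0 -4 0.25" --pt "0 0 0 0 0 0 0.25" --pt "0 0 0 0 0 0 0.25"

```text
clock: 13.22
eef_pos: [445.3, 149.5, 36.3]
eef_rot: [3.141, 0.0, 2.992]
wrist_force: [-0.0, 0.9, 0.6]
finger_gap: 70.5
finger_force: 0.0
```

servo_tool --pt "0 0 0 0 0 -2 0.25" --pt "0 0 0 0 0 -2 0.25" --pt "0 0 0 0 0 0 0.25"

```text
clock: 13.6
eef_pos: [445.0, 149.4, 31.8]
eef_rot: [-3.141, -0.0, 2.992]
wrist_force: [-0.5, 0.2, 0.5]
finger_gap: 71.2
finger_force: 0.0
```

```bash
python3 - <<'E'
from h import *
b=manip.camera("side"); s=manip.read_state(); print(s["eef_pos"],s["eef_rot"],s["finger_gap"],s["wrist_force"])
cv2.imwrite("pics/side8.png",b[:,:,::-1])
cv2.imwrite("pics/p5.png",cv2.resize(b[165:225,205:265,::-1],(600,600),interpolation=cv2.INTER_CUBIC))
E
```

```text
[445.07671588 149.46226404  31.87887985] [-3.14152051e+00 -1.91396564e-04  2.99223357e+00] 70.39887208890758 [0.3650845  0.98612087 0.14709632]
```

View pics/p5.png

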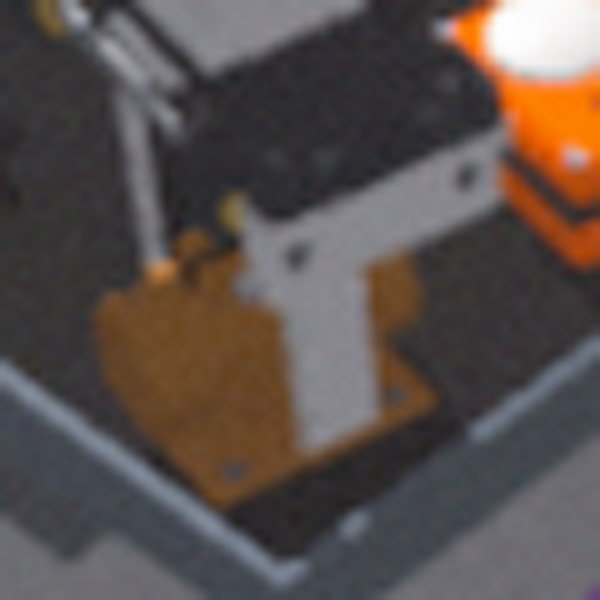

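The finger is centred along the foot, with its tip bottom at crop (342,433), about 11–13 mm above the foot top. That agrees with the 20 mm offset. I'll go down 6 mm more and grip.

servo_tool --pt "0 0 0 0 0 -2 0.25" --pt "0 0 0 0 0 -2 0.25" --pt "0 0 0 0 0 -2 0.25" --pt "0 0 0 0 0 0 0.25"

```text
clock: 14.15
eef_pos: [445.0, 149.4, 25.8]
eef_rot: [-3.141, -0.0, 2.992]
wrist_force: [0.2, 0.0, 0.2]
finger_gap: 70.7
finger_force: 0.0
```

servo_tool --pt "0 0 0 0 0 0 0.4" --pt "0 0 0 0 0 0 0.5" --pt "0 0 0 0 0 0 0.6" --pt "0 0 0 0 0 0 0.8" --pt "0 0 0 0 0 0 1" --pt "0 0 0 0 0 0 1" --pt "0 0 0 0 0 0 1" --grip_force 45

```text
clock: 15.02
eef_pos: [445.2, 149.6, 26.0]
eef_rot: [3.141, 0.0, 2.992]
wrist_force: [0.4, 3.2, 1.0]
finger_gap: 43.7
finger_force: 45.0
```

The gap of 43.7 mm matches the 44 mm flanks. Lifting.

servo_tool --pt "0 0 0 0 0 5 1" --pt "0 0 0 0 0 15 1" --pt "0 0 0 0 0 25 1" --pt "0 0 0 0 0 25 1" --pt "0 0 0 0 0 25 1" --pt "0 0 0 0 0 25 1" --pt "0 0 0 0 0 25 1" --pt "0 0 0 0 0 15 1" --pt "0 0 0 0 0 0 1" --pt "0 0 0 0 0 0 1"

```text
clock: 16.27
eef_pos: [444.7, 149.3, 185.1]
eef_rot: [-3.141, -0.001, 2.992]
wrist_force: [0.4, -0.5, -6.2]
finger_gap: 43.6
finger_force: 45.0
```

```bash
python3 - <<'E'
from h import *
np.set_printoptions(precision=1,suppress=True)
for a,b in(((353.57,227.14),(332.64,273.19)),((375.78,230.46),(348.3,290.04)),((398,233.7),(365,307.7))): print("btn",tri(a,b))
for z in(221,225.5,228): print(z,atz("top",311.3,117.8,z),atz("side",365.9,153.4,z))
s=manip.read_state(); print(s["eef_pos"],s["eef_rot"],s["finger_gap"],s["wrist_force"],s["moment"])
E
```

```text
btn (array([ 456. , -209.9,   58.8]), np.float64(0.019903040018640107))
btn (array([ 446.9, -264.4,   58.1]), np.float64(0.025823242764459367))
btn (array([ 437.8, -318.5,   58.5]), np.float64(0.01482029281980253))
221 [ 682.1 -101.8  221. ] [ 681.9 -101.5  221. ]
225.5 [ 680.5 -101.4  225.5] [ 676.9 -104.7  225.5]
228 [ 679.6 -101.2  228. ] [ 674.2 -106.5  228. ]
[444.7 149.3 185.1] [-3.1 -0.   3. ] 43.617062880658295 [ 0.4 -0.5 -6.2] [-0. -0. -0.]
```

servo_tool --pt "0 0 0 2 -8 0 1" --pt "0 0 0.2 7 -20 0 1" --pt "0 0 0.2 9 -28 0 1" --pt "0 0 0.2 9 -28 0 1" --pt "0 0 0.2 9 -28 0 1" --pt "0 0 0.2 9 -28 0 1" --pt "0 0 0 9 -28 0 1" --pt "0 0 0 9 -28 0 1" --pt "0 0 0 8 -22 0 1" --pt "0 0 0 4.5 -14 1 1" --pt "0 0 0 0 0 0 1" --pt "0 0 0 0 0 0 1"

```text
clock: 17.77
eef_pos: [520.4, -82.0, 186.8]
eef_rot: [3.141, -0.0, 3.01]
wrist_force: [-0.3, -0.3, -4.7]
finger_gap: 43.4
finger_force: 45.0
```

```bash
python3 - <<'E'
from h import *
np.set_printoptions(precision=1,suppress=True)
t=manip.camera("top"); b=manip.camera("side"); s=manip.read_state(); print(s["eef_pos"],s["eef_rot"],s["finger_gap"],s["wrist_force"])
cv2.imwrite("pics/side9.png",b[:,:,::-1]);cv2.imwrite("pics/top9.png",t[:,:,::-1])
k=lambda im,x,y:cv2.resize(im[y:y+105,x:x+70,::-1],(400,600),interpolation=cv2.INTER_CUBIC)
cv2.imwrite("pics/p6.png",cv2.resize(b[105:210,290:430,::-1],(800,600),interpolation=cv2.INTER_CUBIC))
# predicted positions in the crop of clamp points (barrel ends, foot corners, lug top), axis true z = reported+39
p=s["eef_pos"]; yaw=s["eef_rot"][2]-np.pi
M=R.from_euler("z",yaw); o=p+[0,0,39]
P=[o+M.apply(q) for q in((-40,0,0),(40,0,0),(-35,-32,-30),(35,-32,-30),(-35,32,-30),(-40,0,-20),(-40,0,20))]
print((proj("side",P)-[290,105])*800/140)
E
```

```text
[520.5 -81.9 187. ] [ 3.1 -0.   3. ] 43.778014414221595 [ 0.3  1.1 -5.5]
[[ 57.1 464.9]
 [215.3 383.5]
 [116.8 561.3]
 [253.3 487.3]
 [ 17.1 472.4]
 [ 56.4 502.8]
 [ 57.8 425.9]]
```

View pics/p6.png

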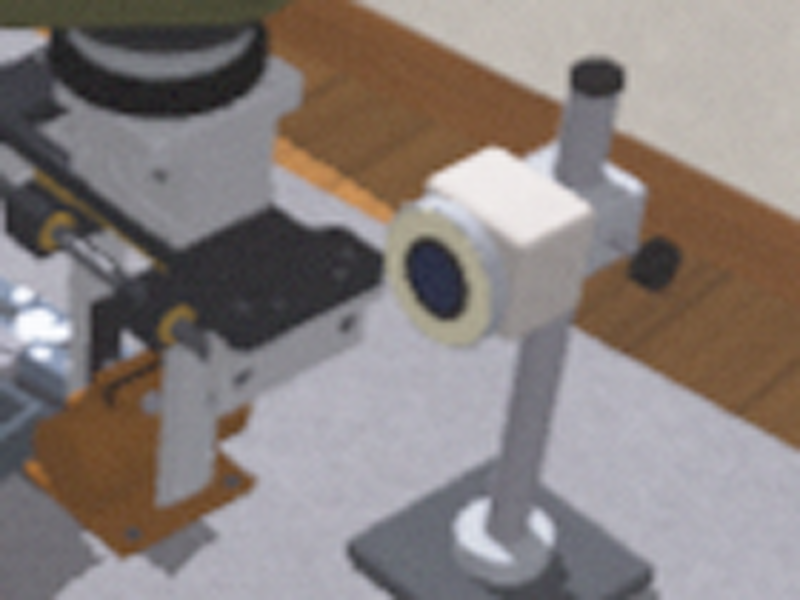

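The side crop shows the clamp held level, with foot corners at (125,555) and (255,485) against the predicted (117,561) and (253,487), so about 1 px off. The lens is at (436,277). One last check of lens height against the fixed references on the stand.

```bash
python3 - <<'E'
from h import *
from scipy.optimize import least_squares
np.set_printoptions(precision=1,suppress=True)
print("base corner",tri((286.75,133.55),(350.8,200.8)))
s=lambda x,y:(290+x*.175-.4,105+y*.175-.4)
# stand fit: x,y,yaw,lens z, with per-camera pixel biases (prior 1.5 px)
obs=[("top",(317.2,70.75),"col"),("side",s(597,76),"col"),("top",(311.3,117.8),"lens"),("side",(365.9,153.4),"lens"),
("top",(286.75,133.55),"c1"),("side",s(350,550),"c1"),("side",s(650,578),"c2"),("top",(327.55,138.05),"c2")]
F=[("side",s(125,555),(-35,-32,-30)),("side",s(255,485),(35,-32,-30)),("side",s(28,465),(-35,32,-30))]
st=manip.read_state(); o=st["eef_pos"]+[0,0,39]; M=R.from_euler("z",st["eef_rot"][2]-np.pi)
B=[("top",(353.57,227.14),(453.2,-211,64.5)),("side",(332.64,273.19),(453.2,-211,64.5))]
def res(p,w):
    x,y,yw,h=p[:4]; b={"top":p[4:6],"side":p[6:8]}; m=R.from_euler("z",yw)
    pts={"col":(0,0,293),"lens":(-80,0,h),"c1":(-55,55,8),"c2":(-55,-55,8)}
    r=[proj(n,np.array([x,y,0])+m.apply(pts[k]))[0]+b[n]-uv for n,uv,k in obs]
    if w: r+=[proj(n,o+M.apply(q))[0]+b[n]-uv for n,uv,q in F]
    return np.r_[np.ravel(r),p[4:]/1.5,(yw+.131)/.01]
for w in(0,1):
    q=least_squares(res,[760,-113,-.13,222,0,0,0,0],args=(w,),x_scale=[1,1,.01,1,1,1,1,1]); p=q.x
    m=R.from_euler("z",p[2]); print(w,p[:2],np.degrees(p[2]),"lens z",p[3],"bias",p[4:],"cost",q.cost)
    v=np.array([p[0],p[1],0])+m.apply((-200,0,p[3])); mouth=o+M.apply((40,0,0)); print("view",v,"mouth",mouth,"move",v-mouth)
E
```

```text
base corner (array([717.5, -52.3,   2.8]), np.float64(1.0190482780065424))
0 [ 771.4 -108.5] -5.1247109683431225 lens z 206.2246386903977 bias [ 0.9  2.8  4.7 -2.5] cost 353.8631520286728
view [572.2 -90.6 206.2] mouth [560.1 -87.1 226. ] move [ 12.   -3.5 -19.7]
1 [ 778.1 -111.9] -5.116365478833512 lens z 206.0765058211544 bias [-0.3  5.2  1.7 -1.7] cost 360.61233497901276
view [578.9 -94.1 206.1] mouth [560.1 -87.1 226. ] move [ 18.7  -7.  -19.9]
```

```bash
python3 - <<'E'
from h import *
from scipy.optimize import least_squares
np.set_printoptions(precision=1,suppress=True)
s=lambda x,y:(290+x*.175-.4,105+y*.175-.4)
obs=[("top",(317.2,70.75),"col"),("side",s(597,76),"col"),("top",(311.3,117.8),"lens"),("side",(365.9,153.4),"lens"),
("top",(286.75,133.55),"c1"),("side",s(350,550),"c1"),("side",s(650,578),"c3"),("top",(327.55,138.05),"c2")]
F=[("side",s(125,555),(-35,-32,-30)),("side",s(255,485),(35,-32,-30)),("side",s(28,465),(-35,32,-30))]
st=manip.read_state(); o=st["eef_pos"]+[0,0,39]; M=R.from_euler("z",st["eef_rot"][2]-np.pi)
def res(p,w):
    x,y,yw,h=p[:4]; b={"top":p[4:6],"side":p[6:8]}; m=R.from_euler("z",yw)
    pts={"col":(0,0,293),"lens":(-80,0,h),"c1":(-55,55,8),"c2":(-55,-55,8),"c3":(55,-55,8)}
    r=[proj(n,np.array([x,y,0])+m.apply(pts[k]))[0]+b[n]-uv for n,uv,k in obs]
    if w: r+=[proj(n,o+M.apply(q))[0]+b[n]-uv for n,uv,q in F]
    return np.r_[np.ravel(r),p[4:]/1.5,(yw+.131)/.02]
for w in(0,1):
    q=least_squares(res,[760,-113,-.13,222,0,0,0,0],args=(w,),x_scale=[1,1,.01,1,1,1,1,1]); p=q.x
    m=R.from_euler("z",p[2]); print(w,p[:2],np.degrees(p[2]),"lens z",p[3],"bias",p[4:],"cost",q.cost)
    v=np.array([p[0],p[1],0])+m.apply((-200,0,p[3])); mouth=o+M.apply((40,0,0)); print("view",v,"mouth",mouth,"move",v-mouth)
E
```

```text
0 [ 760.6 -112.1] -7.449591619407747 lens z 223.0771605382753 bias [ 0.1 -0.4  0.   0.7] cost 2.619790326978798
view [562.3 -86.1 223.1] mouth [560.1 -87.1 226. ] move [ 2.2  0.9 -2.9]
1 [ 756.4 -113.8] -7.473073871950786 lens z 222.5303982272362 bias [-0.6 -1.9  0.6 -0.7] cost 5.7542698894737825
view [558.1 -87.7 222.5] mouth [560.1 -87.1 226. ] move [-2.  -0.7 -3.4]
```

The fit is good: stand yaw -7.5°, the same as the clamp, and xy within 2 mm. I'll lower 2.5 mm and settle.

servo_tool --pt "0 0 0 0 0 -1.5 1" --pt "0 0 0 0 0 -1 1" --pt "0 0 0 0 0 0 1" --pt "0 0 0 0 0 0 1" --pt "0 0 0 0 0 0 1" --pt "0 0 0 0 0 0 1"

```text
clock: 18.62
eef_pos: [520.6, -82.6, 184.4]
eef_rot: [3.142, 0.0, 3.01]
wrist_force: [0.3, 0.6, -5.4]
finger_gap: 43.7
finger_force: 45.0
```

```bash
python3 - <<'E'
from h import *
s=manip.read_state(); print(s["eef_pos"],s["eef_rot"],s["finger_force"],s["finger_gap"],abs(s["qd"]).max()); print(manip.sign_off())
E
```

```text
[520.64286096 -82.55305773 184.44169591] [3.14158131e+00 2.28381194e-05 3.00961882e+00] 44.99794006347656 43.73143700666984 0.0018321282729473409
the job is handed in; nothing more can be done
None
```

I pressed green, yellow and red in order and signed off at about 18.6 s with the bronze clamp held still, level and facing the lens at the view spot; by my camera fit the bore mouth is within about 3 mm of target, but sign-off returned no verdict.

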